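Photograph the four sides of a bottle under the level stereo microscope

TASK

Photograph all four sides of the square bottle that stands on the bench: push the light-path slide on top of the microscope fully forward, towards the lens, so that the light goes to the camera, then pick up the bottle and hold it upright and still for one second with the middle of its label side at the microscope's focus, 100 mm in front of the lens, and square to the lens. Do the same with the other three sides, turning the bottle a quarter turn anticlockwise (seen from above) each time. Then set the bottle down upright, without dropping it, in the free half of the white tray; do not tip the bottle over, do not touch the microscope with it, and leave the other things where they are.

Things in the scene. Friction and masses are not known exactly. Their poses are not given: they have to be found in the camera images.
- microscope: white stereo microscope, fixed, head swung level: foot 250 x 270 x 22 mm, pole 272 mm tall on its +x side, head 106 mm wide with flat top 210 mm up, eyepieces (to 290 mm up) and camera at the rear (-y). Origin: on the bench under the head's middle; +y is the level direction in which the lens looks (world +y within 15 degrees), z up; optical axis 165 mm above the bench
- lens (a point): centre of the front face of the lens, inside the black ring light (90 mm across), 147 mm along the microscope's +y from its origin, 165 mm above the bench
- focus (a point): the focus, an invisible point on the optical axis 100 mm in front of the lens, 165 mm above the bench; axes as the microscope's (+y points away from the lens). A bottle side is in view when its middle is here (within 18 mm) and the rest of the bottle lies beyond, away from the lens
- selector (a joint): the light-path slide on top of the head: 0 m = at the rear (eyepieces), 0.030 m = at its front end stop (camera), growing as it moves along the microscope's +y, towards the lens. It starts 0 to 10 mm from the rear; a light friction of about 2.5 N keeps it where it is left
- selector_grip (a point): middle of the slide's ribbed black grip, a block 18 mm wide (microscope x), 24 mm long (along the travel, microscope y) and 21 mm tall, its middle 225.5 and its top 236 mm above the bench, free to be gripped from above; the slide's track is 214 mm above the bench; at joint 0 the grip is 30 mm behind (-y) the microscope's origin
- bottle: the only square bottle standing on the bench itself: amber glass, about 0.26 kg, body 62 x 62 x 92 mm, shoulder to 103 mm, round blue cap 48 mm across from 112 to 142 mm height (can be gripped from above at any yaw). Origin: centre of its underside, z up; the white label is on its +x side, which at the start faces away from the robot (world +x) within 45 degrees
- side1 (a point): middle of the label side of the bottle (normal = bottle +x), 31 mm from the bottle's axis, 48 mm above its underside; to be shown first
- side2 (a point): middle of the bottle's side with normal -y (48 mm up), shown second, a quarter turn anticlockwise of the bottle after side1
- side3 (a point): middle of the bottle's side at the back, away from the label, normal -x (48 mm up), shown third
- side4 (a point): middle of the bottle's side with normal +y (48 mm up), shown last
- tray: white plastic tray fixed to the bench, 155 (x) x 255 (y) x 22 mm tall, walls and floor 4 mm. Origin: centre of its underside; its y axis runs along its length (about world +y, within 12 degrees); the half towards its -y is free, with room for a bottle at about y = -55 mm; the other half holds a bottle
- tray_in (a point): centre of the tray's inner floor; axes as the tray's
- done_bottle: the other square bottle (already photographed; same make and size as the task's bottle), standing in the tray at about +65 mm along the tray's y axis. Leave it alone. Origin: centre of its underside
- round_bottle: round amber bottle with blue cap, 64 mm across, 115 mm tall, on the bench. Leave it alone. Origin: centre of its underside
- beaker: clear glass beaker, 68 mm across, 85 mm tall, on the bench. Leave it alone. Origin: centre of its underside
- dishes: stack of three petri dishes, 94 mm across, 42 mm tall, near the robot. Leave alone. Origin: centre of the underside
- stage_disc: white ceramic stage disc lying flat, 84 mm across, 6 mm thick, beyond the bottles. Leave alone. Origin: centre of the underside
- wash_bottle: white wash bottle with red cap and spout, 68 mm across, 205 mm tall with the spout, at the left. Leave alone. Origin: centre of the underside
- tube_rack: white tube rack, 75 x 200 mm, 113 mm tall with its tubes, behind the tray. Leave alone. Origin: centre of the underside
There are look-alikes about, which are no part of the job. What is shaped like the bottle but green is not meant.

How it is judged:
By the outcome, as a careful person would: the job done as asked, in the order asked, and still so for the second after the job is handed in, with the robot touching nothing.
It also fails if it takes over 72 s, if anything falls off the work surface, if the arm or the gripper's body presses on something with over 40 N, if the wrist force passes 120 N, or if a joint passes its speed limit or range.

ROBOT

A 7-joint arm with a two-finger parallel gripper is mounted at the origin on the work surface. World frame = base frame: x ahead of the robot, y to its left, z up, the work surface at z = 0. Lengths are in mm, angles in degrees, forces in N, time in s.
With the tool pointing down it reaches from about 425 to 950 mm from the base axis. Payload 4.7 kg.
Tool frame: the origin (TCP) lies midway between the tips of the shut fingers; the grasp point (between the pads) lies 19 mm behind it; z points along the fingers, y is the line along which they close (so a half turn about z gives the same grasp; the last joint's range is limited). The gripper opens to 85 mm and grips with 20 to 120 N. Pads are 22 mm wide; open, the fingers measure 114 mm over their backs; the gripper's body (76 mm by 85 mm) begins 54 mm behind the grasp point. The pads swing forward as they close: fully open they stand 13 mm farther back than shut.
Start: joints at [63.375, 26.849, -2.785, 87.806, 1.381, 65.374, -4.715], TCP at [284.988, -611.907, 231.335] pointing down, gripper open.
Joint ranges: [-148.3, 148.3], [-19.14, 114.17], [-79.39, 73.82], [5.75, 140.21], [-59.74, 239.74], [12.07, 113.84], [-152.46, 152.46]. Speed limits (degrees/s): [147.25, 147.25, 180, 180, 180, 180, 180].

INTERFACE

Orientations are given as [roll, pitch, yaw] about the fixed x, y, z axes, in that order (R = Rz(yaw) Ry(pitch) Rx(roll)).
In Python, from plant import robot gives the robot as it stands. The module is installed in compiled form; this text tells all that it offers.
- The arm moves only by the shell command python3 -m jog 'ROWS' [FORCE]. ROWS is JSON, a list of rows, each an object with "slide": the shift along the world's x, y, z normalised to -1 to 1, where 1 is 15 cm, a list of three; "dr": the turn, a rotation vector about the world's x, y, z normalised to -1 to 1, where 1 is 0.5 rad, a list of three; "hand": the closure, from 0 (fully open) to 1 (shut). In form: [{"slide": [dx, dy, dz], "dr": [rx, ry, rz], "hand": hand}, ...]. A call has 1 to 20 rows; each row shifts and turns the commanded pose from where the row before left it; what a row does not reach is not made up. A row lasts 1/10 s, in which the tool goes at most 50 mm and 8.59 degrees, less where a joint would pass 70% of its speed; a pose out of reach is approached as far as the arm can. A call with a number of a shift or a turn outside -1 to 1 is refused whole. A call with a gripper value outside its range is refused whole. The fingers move at their own pace and stop on an object; FORCE is the grip in N (left out, the last holds). Time passes only in rows, so rows that do not move let the fingers close. It gives the time, the measured TCP pose, the force, the opening and the grip force at its end, in the units of the state.
- robot.sense(): the state, without advancing time (a new reading comes with each control period).
- robot.snapshot(name): name is "scene" or "top" or "wrist"; returns a dict with "pixels" (384x512x3 uint8, red, green, blue), "vfov" (degrees; the focal length in pixels is half the picture's height over the tangent of half this angle, whatever the lens; pixels are square), "cx", "cy" (the principal point, pixels), "position" and "attitude" of the camera in the world. Camera axes: x right, y up, looking along -z (the intrinsics and any distortion apply to the point x, -y, -z); pixel columns grow to the right and rows downward; lengths in mm; the calibration is good to about 2 mm. A picture is of the moment at which its call begins. There is no depth.
- robot.sign_off(): hands the job in; it is judged then, once.
The state is a dict: "clock": time; "joints": joint angles; "dq": joint speeds; "joint_efforts": joint torques, N m; "position": TCP position; "orientation": TCP orientation; "ft_force": force on the tool from outside, world axes, zero at the start; "wrist_torque": the same for the moment, N m; "width": finger opening in mm; "grasp_force": force on a finger pad.
Only numpy, scipy, OpenCV 4.12 (cv2) and the standard library are available. Lean on these libraries where they do the work, as an engineer would, in place of code of your own. Each camera call takes 0.05 s, during which the arm holds its last target. There are 200 camera calls.

## Working session

There is one attempt and no reset: what is moved stays moved. The work goes in short steps, Python scripts to look and compute and a shell command to move; the robot and the scene stay as the last step left them, time stands still between calls to the robot, and variables do not carry over. Pictures are saved under pics/ and viewed, at most 10 in all, crops included, and the job is handed in when it is done.

```bash
mkdir -p pics; cat > h.py <<'E'
import numpy as np,cv2,json
from scipy.spatial.transform import Rotation as Rn
from plant import robot
def snap(n,f):
    s=robot.snapshot(n); cv2.imwrite('pics/'+f+'.png',s['pixels'][:,:,::-1]); 
    m={k:(np.array(v).tolist()) for k,v in s.items() if k!='pixels'}; json.dump(m,open('pics/'+f+'.json','w')); return s,m
E
python3 - <<'E'
from h import *
for n in('scene','top'):
    s,m=snap(n,n); print(n,m)
a=cv2.imread('pics/scene.png');b=cv2.imread('pics/top.png')
print(robot.sense())
cv2.imwrite('pics/top_v.png',cv2.resize(b,(800,600),interpolation=cv2.INTER_CUBIC))
cv2.imwrite('pics/scene_v.png',cv2.resize(a,(800,600),interpolation=cv2.INTER_CUBIC))
E
```

```text
scene {'vfov': 44.376610307078394, 'cx': 244.78422714024055, 'cy': 191.01900628983944, 'position': [1421.5807166496343, 389.92438764313226, 1366.9921411376322], 'attitude': [37.908009752969704, -0.7595508392505266, 111.85215301824407]}
top {'vfov': 46.13324180007829, 'cx': 251.00464169348942, 'cy': 197.23471542487493, 'position': [485.2155519495978, 68.7959053708229, 1397.8253857166824], 'attitude': [3.2784208485707538, -0.11737124096244002, -90.12973371478573]}
{'clock': 0.1, 'joints': array([63.37686554, 26.89419698, -2.78476856, 87.86669691,  1.38189506,
       65.37395511, -4.71324945]), 'dq': array([-0.06702119, -0.08925909,  0.05066748, -0.276863  ,  0.06339397,
       -0.07547709, -0.02078698]), 'joint_efforts': array([-5.69781805e-04, -5.11520827e+01, -4.73268970e-02, -2.38392985e+01,
        1.06909865e-02,  4.42338700e-03, -2.22868346e-05]), 'position': array([ 284.71280769, -611.44608095,  230.34993485]), 'orientation': array([-1.79898832e+02,  4.21421965e-03,  2.49720079e+01]), 'ft_force': array([0.10768034, 0.03037024, 0.23723075]), 'wrist_torque': array([-0.04895545,  0.05346197, -0.034415  ]), 'grasp_force': 0.0, 'width': 85.45548248651708}
```

View pics/top_v.png

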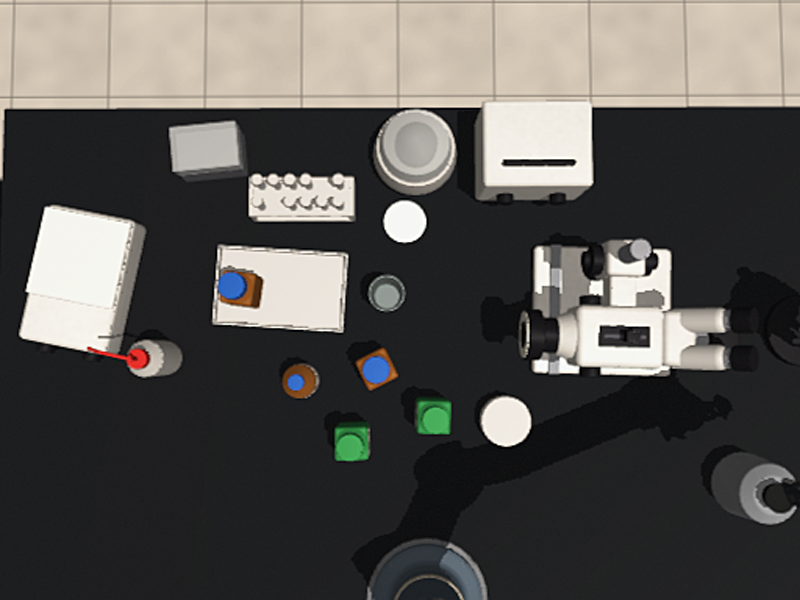

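View pics/scene_v.png

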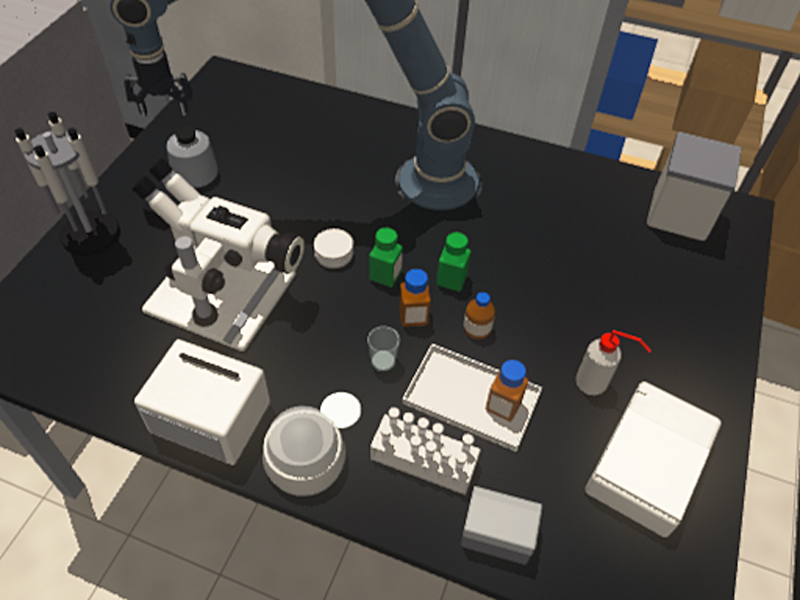

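The top view shows the candidates. The amber square bottle on the bench is at about (376,369), and another amber square one stands in the tray at (238,287). A round amber bottle is at (299,381), with green look-alikes at (351,442) and (434,416). Only (376,369) is amber, square and standing on the bench itself. I'll confirm this in an enlarged crop.

```bash
python3 - <<'E'
from h import *
def crop(f,x0,y0,w,h,k,step):
    a=cv2.imread(f'pics/{f}.png')[y0:y0+h,x0:x0+w]; a=cv2.resize(a,(w*k,h*k),interpolation=cv2.INTER_CUBIC)
    for x in range(x0,x0+w):
        if x%step==0: cv2.line(a,((x-x0)*k+k//2,0),((x-x0)*k+k//2,6),(0,255,255),1); cv2.putText(a,str(x),((x-x0)*k,18),0,.35,(0,255,255),1)
    for y in range(y0,y0+h):
        if y%step==0: cv2.line(a,(0,(y-y0)*k+k//2),(6,(y-y0)*k+k//2),(0,255,255),1); cv2.putText(a,str(y),(8,(y-y0)*k+k//2+4),0,.35,(0,255,255),1)
    return a
A=crop('top',222,216,40,40,7,5); B=crop('scene',248,165,40,48,6,5)
B=cv2.resize(B,(280,280)) if 0 else B[:280]
C=crop('top',325,180,160,62,5,10)
out=np.zeros((600,800,3),np.uint8); out[:280,:280]=A; out[:280,300:300+240]=B[:280,:240]; out[285:285+310,:800]=C
cv2.imwrite('pics/c1.png',out)
D=crop('top',132,152,96,64,8,10); cv2.imwrite('pics/c2.png',D)
E
```

```text
(no output)
```

View pics/c1.png

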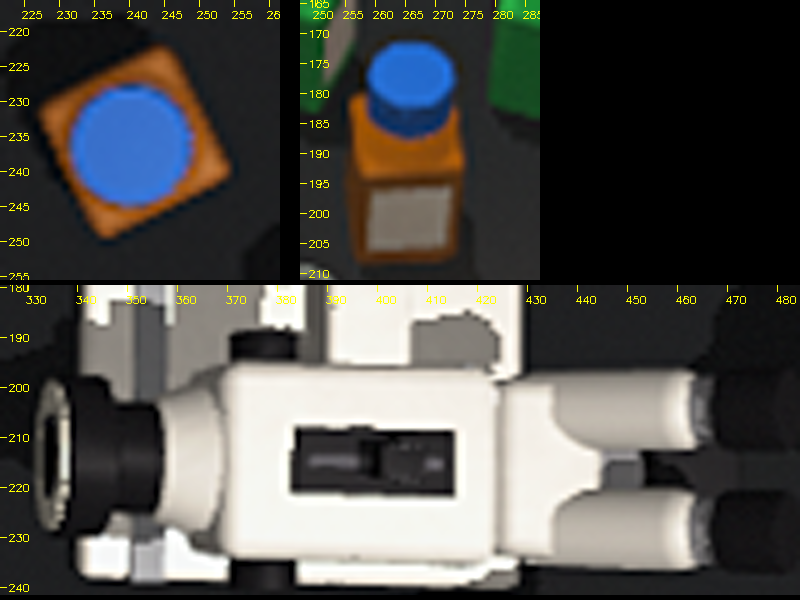

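View pics/c2.png

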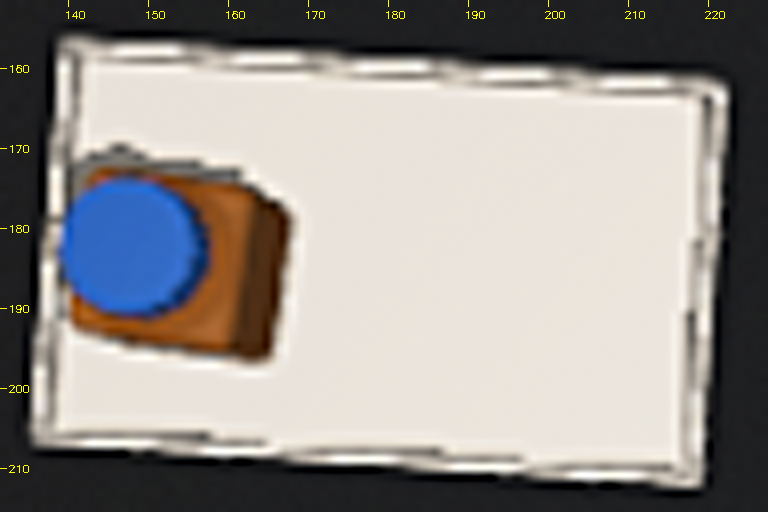

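The crop confirms that the bench bottle is amber and square, with its white label facing +x. Its cap centre is at about (239,236.5). The slide's track spans (382–415, 208–221), with the grip near x≈404. Now converting to world positions.

```bash
cat >> h.py <<'E'
def ray(m,u,v,z):
    f=192/np.tan(np.radians(m['vfov']/2)); R=Rn.from_euler('xyz',m['attitude'],degrees=True).as_matrix()
    d=R@np.array([(u-m['cx'])/f,-(v-m['cy'])/f,-1]); p=np.array(m['position']); return p+d*(z-p[2])/d[2]
def proj(m,P):
    f=192/np.tan(np.radians(m['vfov']/2)); R=Rn.from_euler('xyz',m['attitude'],degrees=True).as_matrix()
    c=R.T@(np.array(P)-np.array(m['position'])); return [m['cx']-f*c[0]/c[2], m['cy']+f*c[1]/c[2]]
def load(f): return json.load(open('pics/'+f+'.json'))
E
python3 - <<'E'
from h import *
m=load('top'); np.set_printoptions(precision=1,suppress=True)
r=lambda u,v,z:ray(m,u,v,z)
print('cap',r(239,236.5,142))
c=[r(245.1,221.9,96),r(254.6,239.8,96),r(236.5,249.5,96),r(226.9,230.9,96)]
print('body',sum(c)/4,[ (np.linalg.norm(c[i]-c[i-1]),np.degrees(np.arctan2(*(c[i]-c[i-1])[1::-1]))) for i in range(4)])
print('head L edge',r(370,196.5,207),r(369,234,207),'R',r(422,197.5,207),r(422,234.5,207))
print('slot',r(383,208,214),r(415,209,214),r(381.5,221,214),r(414.5,221.5,214),'grip',r(404,215,236))
print('foot',r(341,157,22),r(341,238,22),r(428,158,22),r(427,240,22))
print('lens ring',r(334,213,165))
t=[r(139,156.5,22),r(222,161.5,22),r(219,212,22),r(136,206.5,22)]
print('tray',sum(t)/4,[ (np.linalg.norm(t[i]-t[i-1]),np.degrees(np.arctan2(*(t[i]-t[i-1])[1::-1]))) for i in range(4)])
print('done cap',r(147.5,182,146))
print('sc cap',ray(load('scene'),266.0,177,142))
E
```

```text
cap [448.   99.6 142. ]
body [449.5  95.7  96. ] [(np.float64(58.428973091199616), np.float64(-63.84179322882633)), (np.float64(58.243924841598584), np.float64(-152.10535262500832)), (np.float64(58.95615677316433), np.float64(117.95854560328905)), (np.float64(60.08274152323124), np.float64(27.36635820053655))]
head L edge [ 554.7 -248.8  207. ] [ 455.7 -244.5  207. ] R [ 551.7 -386.5  207. ] [ 454.1 -384.2  207. ]
slot [ 523.9 -280.6  214. ] [ 521.1 -364.7  214. ] [ 489.8 -276.   214. ] [ 488.3 -362.6  214. ] grip [ 505.1 -327.9  236. ]
foot [ 687.3 -211.1   22. ] [ 439.2 -207.7   22. ] [ 683.7 -478.6   22. ] [ 432.5 -469.4   22. ]
lens ring [ 512.2 -160.7  165. ]
tray [604.9 286.1  22. ] [(np.float64(153.7722305442355), np.float64(-2.7269638216235066)), (np.float64(255.368187486868), np.float64(-93.58210779356007)), (np.float64(155.23927435721197), np.float64(176.70204019051755)), (np.float64(253.847415563711), np.float64(86.0833297777845))]
done cap [600.  354.2 146. ]
sc cap [447.   93.8 142. ]
```

```bash
python3 -m jog '[{"slide":[0,0,0.3],"dr":[0,0,0],"hand":0},{"slide":[0,0,0.3],"dr":[0,0,0],"hand":0},{"slide":[0,0,0.3],"dr":[0,0,0],"hand":0},{"slide":[0,0,0.23],"dr":[0,0,0],"hand":0},{"slide":[0.183,0.236,0],"dr":[0,0,0.277],"hand":0.3},{"slide":[0.183,0.236,0],"dr":[0,0,0.277],"hand":0.3},{"slide":[0.183,0.236,0],"dr":[0,0,0.277],"hand":0.3},{"slide":[0.183,0.236,0],"dr":[0,0,0.277],"hand":0.3},{"slide":[0.183,0.236,0],"dr":[0,0,0.277],"hand":0.3},{"slide":[0.183,0.236,0],"dr":[0,0,0.277],"hand":0.3},{"slide":[0.183,0.236,0],"dr":[0,0,0.277],"hand":0.3},{"slide":[0.183,0.236,0],"dr":[0,0,0.277],"hand":0.3},{"slide":[0,0,0],"dr":[0,0,0],"hand":0.3},{"slide":[0,0,0],"dr":[0,0,0],"hand":0.3}]'
python3 - <<'E'
from h import *
s,m=snap('wrist','w1'); print(m); print(robot.sense()['joints'])
a=cv2.imread('pics/w1.png'); a=cv2.resize(a,(800,600),interpolation=cv2.INTER_CUBIC)
for i in range(0,512,50): cv2.putText(a,str(i),(int(i*1.5625),10),0,.35,(0,0,255),1); cv2.line(a,(int(i*1.5625),12),(int(i*1.5625),18),(0,0,255),1)
for i in range(0,384,50): cv2.putText(a,str(i),(8,int(i*1.5625)+4),0,.35,(0,0,255),1); cv2.line(a,(0,int(i*1.5625)),(6,int(i*1.5625)),(0,0,255),1)
cv2.imwrite('pics/w1_v.png',a)
E
```

```text
clock: 1.5
position: [505.0, -327.6, 400.4]
orientation: [-180.0, -0.0, 88.6]
ft_force: [0.6, -0.7, -0.1]
width: 59.9
grasp_force: 0.0
{'vfov': 64.3151023470751, 'cx': 255.1740964159326, 'cy': 192.2033614433507, 'position': [506.68867445883893, -246.82518591150443, 542.5272288956013], 'attitude': [-18.146283346669307, 0.07010298117915252, -1.4017155940243027]}
[ 45.34822132  15.96813163 -21.34256481  82.82723      5.84127296
  82.34964165  22.35950336]
```

View pics/w1_v.png

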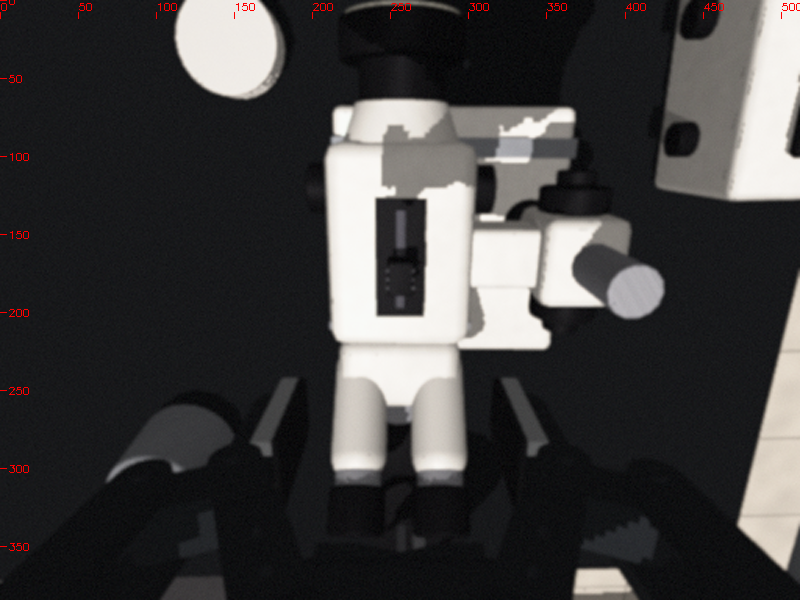

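The wrist view shows the slide's track at view px x 376–425, y 198–316. The ribbed grip is at about (400,277) and the ring light at the top, at about (404,30).

```bash
python3 - <<'E'
from h import *
m=load('w1'); np.set_printoptions(precision=1,suppress=True); k=1.5625
r=lambda u,v,z:ray(m,u/k,v/k,z)
print('slot',r(376,198,214),r(426,198,214),r(377,316,214),r(424,316,214))
print('head',r(327,155,207),r(475,155,207),r(331,330,207),r(467,330,207))
print('grip f/b',r(400,263,236),r(400,291,236),'lr',r(388,277,236),r(414,277,236))
print('foot front',r(333,107,22),r(575,107,22),'ring',r(340,30,165),r(468,30,165))
a=cv2.imread('pics/w1.png')[112:212,190:320]; a=np.clip(a.astype(float)*2.2,0,255).astype(np.uint8)
cv2.imwrite('pics/w1c.png',cv2.resize(a,None,fx=6,fy=6,interpolation=cv2.INTER_CUBIC))
E
```

```text
slot [ 490.1 -281.2  214. ] [ 523.9 -282.   214. ] [ 487.5 -366.2  214. ] [ 521.9 -367.   214. ]
head [ 457.9 -252.7  207. ] [ 557.4 -255.1  207. ] [ 451.9 -379.1  207. ] [ 554.6 -381.6  207. ]
grip f/b [ 505.3 -321.4  236. ] [ 504.9 -340.7  236. ] lr [ 497.1 -330.8  236. ] [ 514.4 -331.2  236. ]
foot front [ 440.3 -209.6   22. ] [ 685.4 -215.6   22. ] ring [ 466.9 -169.8  165. ] [ 556.7 -172.   165. ]
```

View pics/w1c.png

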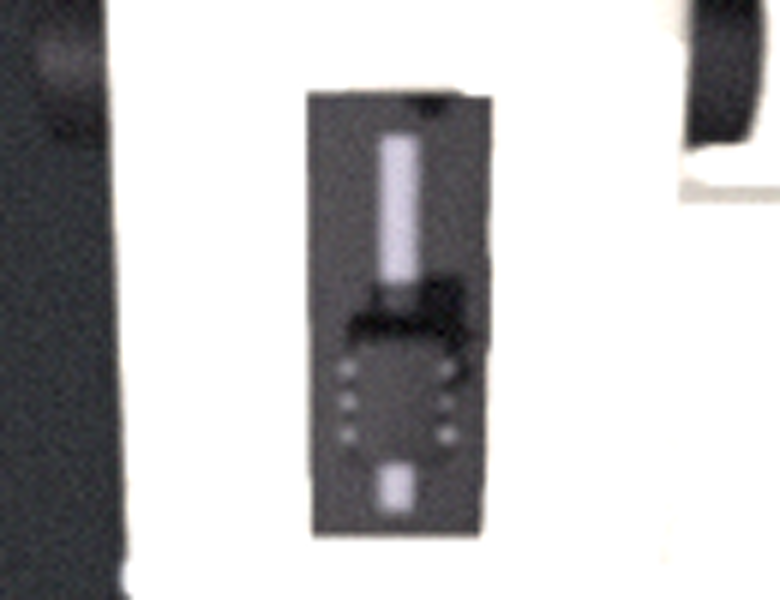

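```bash
python3 -m jog '[{"slide":[0,-0.03,-0.3],"dr":[0,0,0],"hand":0.45},{"slide":[0,0,-0.3],"dr":[0,0,0],"hand":0.45},{"slide":[0,0,-0.3],"dr":[0,0,0],"hand":0.45},{"slide":[0,0,-0.2],"dr":[0,0,0],"hand":0.45},{"slide":[0,0,-0.11],"dr":[0,0,0],"hand":0.45},{"slide":[0,0,0],"dr":[0,0,0],"hand":1},{"slide":[0,0,0],"dr":[0,0,0],"hand":1},{"slide":[0,0,0],"dr":[0,0,0],"hand":1},{"slide":[0,0,0],"dr":[0,0,0],"hand":1},{"slide":[0,0,0],"dr":[0,0,0],"hand":1},{"slide":[0,0,0],"dr":[0,0,0],"hand":1}]' 30
```

```text
clock: 2.65
position: [505.3, -334.0, 219.9]
orientation: [179.9, 0.1, 88.4]
ft_force: [4.5, -2.6, -7.2]
width: 17.0
grasp_force: 36.1
```

```bash
python3 -m jog '[{"slide":[0.001,0.033,0],"dr":[0,0,0],"hand":1},{"slide":[0.001,0.033,0],"dr":[0,0,0],"hand":1},{"slide":[0.001,0.033,0],"dr":[0,0,0],"hand":1},{"slide":[0.001,0.033,0],"dr":[0,0,0],"hand":1},{"slide":[0,0,0],"dr":[0,0,0],"hand":1}]'; python3 -m jog '[{"slide":[0,0.013,0],"dr":[0,0,0],"hand":1},{"slide":[0,0.013,0],"dr":[0,0,0],"hand":1},{"slide":[0,0.01,0],"dr":[0,0,0],"hand":1},{"slide":[0,0,0],"dr":[0,0,0],"hand":1}]'
```

```text
clock: 3.15
position: [506.0, -313.0, 219.9]
orientation: [179.9, 0.0, 88.5]
ft_force: [3.9, -1.7, -5.4]
width: 16.9
grasp_force: 36.2
clock: 3.55
position: [506.0, -311.5, 220.0]
orientation: [179.8, 0.3, 88.3]
ft_force: [5.6, -6.8, -8.2]
width: 16.9
grasp_force: 35.8
```

```bash
python3 -m jog '[{"slide":[0,0.02,0],"dr":[0,0,0],"hand":1},{"slide":[0,0.02,0],"dr":[0,0,0],"hand":1},{"slide":[0,0,0],"dr":[0,0,0],"hand":1},{"slide":[0,0,0],"dr":[0,0,0],"hand":1}]'
```

```text
clock: 3.95
position: [506.0, -311.4, 220.0]
orientation: [179.6, 0.7, 88.1]
ft_force: [8.1, -18.3, -13.1]
width: 17.3
grasp_force: 35.2
```

```bash
python3 -m jog '[{"slide":[0,0,0],"dr":[0,0,0],"hand":0.4},{"slide":[0,0,0],"dr":[0,0,0],"hand":0.4},{"slide":[0,0,0],"dr":[0,0,0],"hand":0.4},{"slide":[0,0,0.1],"dr":[0,0,0],"hand":0.3},{"slide":[0,0,0.3],"dr":[0,0,0],"hand":0.3},{"slide":[0,0,0.3],"dr":[0,0,0],"hand":0.3},{"slide":[0,0,0.3],"dr":[0,0,0],"hand":0.3},{"slide":[0,0,0.2],"dr":[0,0,0],"hand":0.2},{"slide":[0,0,0],"dr":[0,0,0],"hand":0.2}]'; python3 - <<'E'
from h import *
snap('wrist','w2')
E
python3 -m jog '[{"slide":[-0.043,0.301,0],"dr":[0,0,-0.21],"hand":0.2},{"slide":[-0.043,0.301,0],"dr":[0,0,-0.21],"hand":0.1},{"slide":[-0.043,0.301,0],"dr":[0,0,-0.21],"hand":0},{"slide":[-0.043,0.301,0],"dr":[0,0,0],"hand":0},{"slide":[-0.043,0.301,0],"dr":[0,0,0],"hand":0},{"slide":[-0.043,0.301,-0.1],"dr":[0,0,0],"hand":0},{"slide":[-0.043,0.301,-0.2],"dr":[0,0,0],"hand":0},{"slide":[-0.043,0.301,-0.2],"dr":[0,0,0],"hand":0},{"slide":[-0.043,0.301,-0.2],"dr":[0,0,0],"hand":0},{"slide":[0,0,0],"dr":[0,0,0],"hand":0},{"slide":[0,0,0],"dr":[0,0,0],"hand":0}]'
python3 - <<'E'
from h import *
s,m=snap('wrist','w3'); print(m, robot.sense()['joints'])
b=cv2.resize(cv2.imread('pics/w2.png'),None,fx=1.5625,fy=1.5625)[150:400,300:500]
a=cv2.resize(cv2.imread('pics/w3.png'),(800,600),interpolation=cv2.INTER_CUBIC)
a[350:,600:]=np.clip(b*2.0,0,255); cv2.imwrite('pics/w3_v.png',a)
E
```

```text
clock: 4.85
position: [507.1, -301.8, 406.5]
orientation: [179.4, 0.3, 88.5]
ft_force: [0.2, 0.2, 0.1]
width: 68.5
grasp_force: 0.0
clock: 6.0
position: [447.5, 93.4, 300.9]
orientation: [-179.9, 0.1, 70.6]
ft_force: [0.6, 0.7, -0.2]
width: 85.2
grasp_force: 0.0
{'vfov': 64.3151023470751, 'cx': 255.1740964159326, 'cy': 192.2033614433507, 'position': [474.09748151119567, 169.876385161576, 442.85937936529746], 'attitude': [-18.270796485766297, 0.16685050961006276, -19.397575892468865]} [ 19.10735471   5.34718036 -38.14525575 108.6428618    3.59859499
  67.25834878 -39.90457867]
```

View pics/w3_v.png

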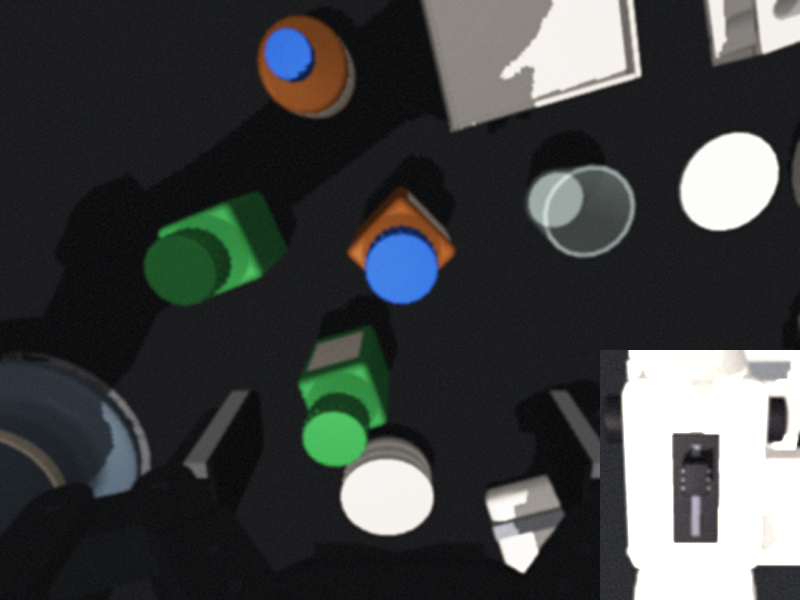

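The wrist view shows the slide at the front of its track (inset). The bench bottle's cap is at view px (402,267).

```bash
python3 - <<'E'
from h import *
m=load('w3'); k=1.5625; s=cv2.imread('pics/w3.png').astype(int)
q=(s[:,:,0]>150)&(s[:,:,2]<110)&(s[:,:,1]>80)&(s[:,:,1]<170); n,l,st,c=cv2.connectedComponentsWithStats(q.astype(np.uint8))
for i in range(1,n):
    if st[i][4]>200: print(st[i],c[i]*k,ray(m,*c[i],142))
print(ray(m,402/k,267/k,142))
# shoulder left/right corners at ~z96
for z in(92,103): print([ray(m,u/k,v/k,z).round(1) for u,v in((349,252),(455,252),(402,187))])
m2=load('w1'); print('tray corner near-right', ray(m,453/k,131/k,22), ray(m,640/k,76/k,22))
E
```

```text
[169  18  30  33 739] [286.87415426  52.91567997] [429.50679439 236.89670487 142.        ]
[ 234  150   46   44 1604] [400.68675966 267.96777587] [448.84109802  96.91898195 142.        ]
[449.8592945   97.24702903 142.        ]
[array([412.2, 109.3,  92. ]), array([487.1,  82.9,  92. ]), array([465.3, 141. ,  92. ])]
[array([414.1, 111.2, 103. ]), array([486.7,  85.7, 103. ]), array([465.6, 141.9, 103. ])]
tray corner near-right [518.59085859 164.0640825   22.        ] [672.59759588 153.96186178  22.        ]
```

```bash
python3 -m jog '[{"slide":[0.01,0.024,-0.2],"dr":[0,0,0.164],"hand":0},{"slide":[0,0,-0.3],"dr":[0,0,0.164],"hand":0},{"slide":[0,0,-0.3],"dr":[0,0,0],"hand":0},{"slide":[0,0,-0.3],"dr":[0,0,0],"hand":0},{"slide":[0,0,-0.2],"dr":[0,0,0],"hand":0},{"slide":[0,0,0],"dr":[0,0,0],"hand":0}]'; python3 -m jog '[{"slide":[0,0,0],"dr":[0,0,0],"hand":1},{"slide":[0,0,0],"dr":[0,0,0],"hand":1},{"slide":[0,0,0],"dr":[0,0,0],"hand":1},{"slide":[0,0,0],"dr":[0,0,0],"hand":1},{"slide":[0,0,0],"dr":[0,0,0],"hand":1},{"slide":[0,0,0],"dr":[0,0,0],"hand":1},{"slide":[0,0,0],"dr":[0,0,0],"hand":1}]' 50
```

```text
clock: 6.65
position: [448.1, 94.0, 103.9]
orientation: [-179.6, 0.2, 79.6]
ft_force: [-0.9, -0.0, -0.1]
width: 85.3
grasp_force: 0.0
clock: 7.35
position: [451.6, 96.9, 109.0]
orientation: [179.8, -0.0, 79.8]
ft_force: [-1.6, 1.2, 6.6]
width: 46.5
grasp_force: 50.6
```

```bash
python3 -m jog '[{"slide":[0,0,0.15],"dr":[0,0,0],"hand":1},{"slide":[0,0,0.25],"dr":[0,0,0],"hand":1},{"slide":[0,0,0.25],"dr":[0,0,0],"hand":1},{"slide":[0,0,0.15],"dr":[0,0,0],"hand":1},{"slide":[0.042,-0.086,0],"dr":[0,0,-0.15],"hand":1},{"slide":[0.042,-0.086,0],"dr":[0,0,-0.27],"hand":1},{"slide":[0.042,-0.086,0],"dr":[0,0,-0.27],"hand":1},{"slide":[0.042,-0.086,0],"dr":[0,0,-0.27],"hand":1},{"slide":[0.042,-0.086,0],"dr":[0,0,-0.27],"hand":1},{"slide":[0.042,-0.086,0],"dr":[0,0,-0.27],"hand":1},{"slide":[0.042,-0.086,0],"dr":[0,0,-0.27],"hand":1},{"slide":[0.042,-0.086,0],"dr":[0,0,-0.27],"hand":1},{"slide":[0.042,-0.086,0],"dr":[0,0,-0.27],"hand":1},{"slide":[0.042,-0.086,0],"dr":[0,0,-0.27],"hand":1},{"slide":[0,0,0],"dr":[0,0,-0.27],"hand":1},{"slide":[0,0,0],"dr":[0,0,-0.27],"hand":1},{"slide":[0,0,0],"dr":[0,0,-0.27],"hand":1},{"slide":[0,0,0],"dr":[0,0,-0.27],"hand":1},{"slide":[0,0,0],"dr":[0,0,-0.27],"hand":1},{"slide":[0,0,0],"dr":[0,0,-0.195],"hand":1}]'
python3 -m jog '[{"slide":[0,0,0],"dr":[0,0,0],"hand":1}]'
python3 - <<'E'
from h import *
print(robot.sense()['joints'])
s,m=snap('top','t4'); s2,m2=snap('scene','s4')
print(m)
a=cv2.imread('pics/t4.png')[215-75:215+45,240:400]; b=cv2.imread('pics/s4.png')[100:250,150:290]
a=cv2.resize(a,(480,360),interpolation=cv2.INTER_CUBIC); b=cv2.resize(b,None,fx=2.2,fy=2.2,interpolation=cv2.INTER_CUBIC)
o=np.zeros((360,800,3),np.uint8); o[:,:480]=a; o[:330,485:485+308]=b; cv2.imwrite('pics/c4.png',o)
E
```

```text
clock: 9.35
position: [512.9, -32.5, 227.5]
orientation: [-180.0, -0.0, -38.6]
ft_force: [-0.8, -0.8, -2.4]
width: 46.8
grasp_force: 53.1
clock: 9.45
position: [513.0, -32.5, 227.5]
orientation: [-180.0, -0.0, -38.4]
ft_force: [0.6, -0.0, -3.2]
width: 46.6
grasp_force: 53.1
[  13.48621894   13.0199866   -17.07177532  109.00105678    4.47027007
   58.57565802 -133.85526831]
{'vfov': 46.13324180007829, 'cx': 251.00464169348942, 'cy': 197.23471542487493, 'position': [485.2155519495978, 68.7959053708229, 1397.8253857166824], 'attitude': [3.2784208485707538, -0.11737124096244002, -90.12973371478573]}
```

View pics/c4.png

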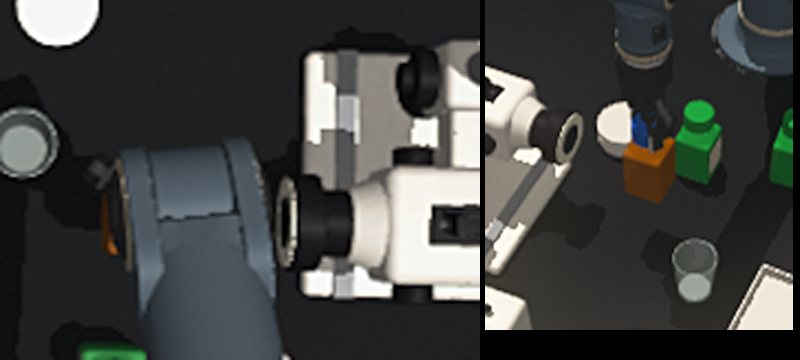

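The view shows the bottle hanging upright in front of the lens with its label towards the microscope. I'll check its pose by fitting a box model to the amber mask.

```bash
cat > fit.py <<'E'
from h import *
from scipy.optimize import minimize
def fit(f,p0):
    m=load(f); s=cv2.imread(f'pics/{f}.png').astype(int)
    q=((s[:,:,2]>1.6*s[:,:,0]+15)&(s[:,:,2]>1.25*s[:,:,1])).astype(np.uint8)
    c=proj(m,p0[:3]); w=np.zeros_like(q); x,y=int(c[0]),int(c[1]); w[max(y-45,0):y+45,max(x-40,0):x+40]=1; q=q*w
    r=28
    P=np.array([[a*31,b*31,z] for a in(-1,1) for b in(-1,1) for z in(-48,44)]+[[a*22,b*22,55] for a in(-1,1) for b in(-1,1)],float)
    def mask(p):
        W=P@Rn.from_euler('z',p[3],degrees=True).as_matrix().T+p[:3]
        h=cv2.convexHull(np.array([proj(m,v) for v in W],np.float32)); M=np.zeros((384*4,512*4),np.uint8)
        cv2.fillConvexPoly(M,np.round((h+.5)*4).astype(np.int32),1); return cv2.resize(M.astype(np.float32),(512,384),interpolation=cv2.INTER_AREA)
    cost=lambda v:np.abs(mask([p0[0]+v[0],p0[1]+v[1],p0[2]+v[2],p0[3]+v[3]])-q).sum()/q.sum()
    best=min((minimize(cost,[0,0,0,y],method='Nelder-Mead',options=dict(initial_simplex=[[0,0,0,y],[8,0,0,y],[0,8,0,y],[0,0,8,y],[0,0,0,y+8]])) for y in(-8,0,8)),key=lambda o:o.fun)
    print(f,q.sum(),'start cost',cost([0]*4),'best',best.fun,np.round(best.x,1))
E
python3 - <<'E'
from fit import *
fit('s4',[513,-32.5,165.5,-1.7])
fit('scene',[449,97,48,26.5])
m,_=None,None
s=cv2.imread('pics/s4.png')[150:197,205:240]; cv2.imwrite('pics/c5.png',cv2.resize(s,None,fx=12,fy=12,interpolation=cv2.INTER_CUBIC))
E
```

```text
s4 531 start cost 0.3645244821092279 best 0.3130885122410546 [-4.9 -1.3 -4.9 10.8]
scene 379 start cost 1.0643139841688654 best 0.987467018469657 [-0.6 -3.  -0.2 -4. ]
```

View pics/c5.png

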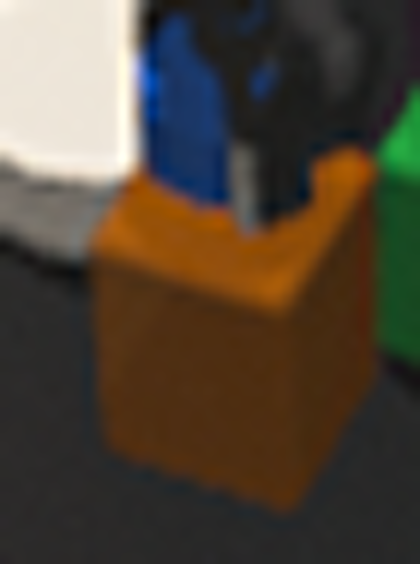

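The crop shows the bottle upright. Its lower corners are at (110,455), (290,510) and (378,385), so I can read the yaw from those.

```bash
python3 - <<'E'
from h import *
np.set_printoptions(precision=1,suppress=True)
m=load('s4'); g=lambda u,v,z:ray(m,205+u/12-.5,150+v/12-.5,z)
for z,pts in((119,[(110,457),(290,510),(378,385)]),(209,[(95,245),(283,305),(372,175)])):
    a,b,c=[g(*p,z) for p in pts]; d=b-a;e=c-b
    print(a,b,c,'len',np.linalg.norm(d),np.linalg.norm(e),'ang',np.degrees(np.arctan2(d[1],d[0])),np.degrees(np.arctan2(e[1],e[0])),'centre',(a+c)/2)
# same check with the bottle's start pose
m=load('scene'); g=lambda u,v,z:ray(m,248+(u-300)/6-.5,165+v/6-.5,z)
a,b=g(356,255,0),g(459,262,0); print('start',a,b,np.degrees(np.arctan2(*(b-a)[1::-1])))
E
```

```text
[539.8 -59.  119. ] [537.9  -4.9 119. ] [486.9   0.6 119. ] len 54.2055783571586 51.23225750538896 ang 92.07421923627884 173.8331973577001 centre [513.4 -29.2 119. ]
[538.6 -60.2 209. ] [538.6  -5.2 209. ] [487.   -0.9 209. ] len 54.93181410954331 51.75545968209694 ang 90.00223385088258 175.24502236295334 centre [512.8 -30.6 209. ]
start [477.7  77.5   0. ] [459.1 136.2   0. ] 107.59903647491412
```

```bash
python3 -m jog '[{"slide":[0,0,0],"dr":[0,0,0],"hand":1},{"slide":[0,0,0],"dr":[0,0,0],"hand":1},{"slide":[0,0,0],"dr":[0,0,0],"hand":1},{"slide":[0,0,0],"dr":[0,0,0],"hand":1},{"slide":[0,0,0],"dr":[0,0,0],"hand":1},{"slide":[0,0,0],"dr":[0,0,0],"hand":1},{"slide":[0,0,0],"dr":[0,0,0],"hand":1},{"slide":[0,0,0],"dr":[0,0,0],"hand":1},{"slide":[0,0,0],"dr":[0,0,0],"hand":1},{"slide":[0,0,0],"dr":[0,0,0],"hand":1},{"slide":[0,0,0],"dr":[0,0,0],"hand":1},{"slide":[0,0,0],"dr":[0,0,0],"hand":1},{"slide":[0,0,0],"dr":[0,0,0],"hand":1},{"slide":[0,0,0],"dr":[0,0,0],"hand":1},{"slide":[0,0,0],"dr":[0,0,0],"hand":1},{"slide":[0,0,0],"dr":[0,0,0],"hand":1}]'
python3 -m jog '[{"slide":[0,0.005,-0.01],"dr":[0,0,0.262],"hand":1},{"slide":[0,0,0],"dr":[0,0,0.262],"hand":1},{"slide":[0,0,0],"dr":[0,0,0.262],"hand":1},{"slide":[0,0,0],"dr":[0,0,0.262],"hand":1},{"slide":[0,0,0],"dr":[0,0,0.262],"hand":1},{"slide":[0,0,0],"dr":[0,0,0.262],"hand":1},{"slide":[0,0,0],"dr":[0,0,0.262],"hand":1},{"slide":[0,0,0],"dr":[0,0,0.262],"hand":1},{"slide":[0,0,0],"dr":[0,0,0.262],"hand":1},{"slide":[0,0,0],"dr":[0,0,0.262],"hand":1},{"slide":[0,0,0],"dr":[0,0,0.262],"hand":1},{"slide":[0,0,0],"dr":[0,0,0.262],"hand":1},{"slide":[0,0,0],"dr":[0,0,0],"hand":1},{"slide":[0,0,0],"dr":[0,0,0],"hand":1}]'
```

```text
clock: 11.15
position: [513.3, -32.5, 226.9]
orientation: [180.0, -0.0, -38.4]
ft_force: [-0.2, 0.2, -4.4]
width: 46.9
grasp_force: 53.1
clock: 12.55
position: [513.3, -31.9, 225.4]
orientation: [180.0, -0.0, 51.5]
ft_force: [-0.2, -0.3, -2.4]
width: 47.0
grasp_force: 53.1
```

```bash
python3 -m jog '[{"slide":[0,0,0],"dr":[0,0,0],"hand":1},{"slide":[0,0,0],"dr":[0,0,0],"hand":1},{"slide":[0,0,0],"dr":[0,0,0],"hand":1},{"slide":[0,0,0],"dr":[0,0,0],"hand":1},{"slide":[0,0,0],"dr":[0,0,0],"hand":1},{"slide":[0,0,0],"dr":[0,0,0],"hand":1},{"slide":[0,0,0],"dr":[0,0,0],"hand":1},{"slide":[0,0,0],"dr":[0,0,0],"hand":1},{"slide":[0,0,0],"dr":[0,0,0],"hand":1},{"slide":[0,0,0],"dr":[0,0,0],"hand":1},{"slide":[0,0,0],"dr":[0,0,0],"hand":1},{"slide":[0,0,0],"dr":[0,0,0],"hand":1},{"slide":[0,0,0],"dr":[0,0,0],"hand":1},{"slide":[0,0,0],"dr":[0,0,0],"hand":1},{"slide":[0,0,0],"dr":[0,0,0],"hand":1},{"slide":[0,0,0],"dr":[0,0,0],"hand":1}]'
python3 -m jog '[{"slide":[0,0,0],"dr":[0,0,0.262],"hand":1},{"slide":[0,0,0],"dr":[0,0,0.262],"hand":1},{"slide":[0,0,0],"dr":[0,0,0.262],"hand":1},{"slide":[0,0,0],"dr":[0,0,0.262],"hand":1},{"slide":[0,0,0],"dr":[0,0,0.262],"hand":1},{"slide":[0,0,0],"dr":[0,0,0.262],"hand":1},{"slide":[0,0,0],"dr":[0,0,0.262],"hand":1},{"slide":[0,0,0],"dr":[0,0,0.262],"hand":1},{"slide":[0,0,0],"dr":[0,0,0.262],"hand":1},{"slide":[0,0,0],"dr":[0,0,0.262],"hand":1},{"slide":[0,0,0],"dr":[0,0,0.262],"hand":1},{"slide":[0,0,0],"dr":[0,0,0.262],"hand":1},{"slide":[0,0,0],"dr":[0,0,0],"hand":1},{"slide":[0,0,0],"dr":[0,0,0],"hand":1}]'
python3 -m jog '[{"slide":[0,0,0],"dr":[0,0,0],"hand":1},{"slide":[0,0,0],"dr":[0,0,0],"hand":1},{"slide":[0,0,0],"dr":[0,0,0],"hand":1},{"slide":[0,0,0],"dr":[0,0,0],"hand":1},{"slide":[0,0,0],"dr":[0,0,0],"hand":1},{"slide":[0,0,0],"dr":[0,0,0],"hand":1},{"slide":[0,0,0],"dr":[0,0,0],"hand":1},{"slide":[0,0,0],"dr":[0,0,0],"hand":1},{"slide":[0,0,0],"dr":[0,0,0],"hand":1},{"slide":[0,0,0],"dr":[0,0,0],"hand":1},{"slide":[0,0,0],"dr":[0,0,0],"hand":1},{"slide":[0,0,0],"dr":[0,0,0],"hand":1},{"slide":[0,0,0],"dr":[0,0,0],"hand":1},{"slide":[0,0,0],"dr":[0,0,0],"hand":1},{"slide":[0,0,0],"dr":[0,0,0],"hand":1},{"slide":[0,0,0],"dr":[0,0,0],"hand":1}]'; python3 -c "
from plant import robot;print(robot.sense()['joints'])"
```

```text
clock: 14.15
position: [513.3, -31.7, 225.4]
orientation: [180.0, -0.0, 51.7]
ft_force: [0.1, 0.4, -2.9]
width: 46.7
grasp_force: 53.1
clock: 15.55
position: [513.3, -31.9, 225.4]
orientation: [180.0, -0.0, 141.6]
ft_force: [-1.4, 0.3, -2.3]
width: 46.7
grasp_force: 53.1
clock: 17.15
position: [513.3, -31.7, 225.4]
orientation: [180.0, -0.0, 141.8]
ft_force: [0.4, 0.8, -3.4]
width: 47.1
grasp_force: 53.1
[ 37.9707691   18.14655217 -47.54015327 107.85092657  15.29216485
  60.56473167  36.00373339]
```

```bash
python3 -m jog '[{"slide":[0,0,0],"dr":[0,0,0.262],"hand":1},{"slide":[0,0,0],"dr":[0,0,0.262],"hand":1},{"slide":[0,0,0],"dr":[0,0,0.262],"hand":1},{"slide":[0,0,0],"dr":[0,0,0.262],"hand":1},{"slide":[0,0,0],"dr":[0,0,0.262],"hand":1},{"slide":[0,0,0],"dr":[0,0,0.262],"hand":1},{"slide":[0,0,0],"dr":[0,0,0.262],"hand":1},{"slide":[0,0,0],"dr":[0,0,0.262],"hand":1},{"slide":[0,0,0],"dr":[0,0,0.262],"hand":1},{"slide":[0,0,0],"dr":[0,0,0.262],"hand":1},{"slide":[0,0,0],"dr":[0,0,0.262],"hand":1},{"slide":[0,0,0],"dr":[0,0,0.262],"hand":1},{"slide":[0,0,0],"dr":[0,0,0],"hand":1},{"slide":[0,0,0],"dr":[0,0,0],"hand":1}]'
python3 -m jog '[{"slide":[0,0,0],"dr":[0,0,0],"hand":1},{"slide":[0,0,0],"dr":[0,0,0],"hand":1},{"slide":[0,0,0],"dr":[0,0,0],"hand":1},{"slide":[0,0,0],"dr":[0,0,0],"hand":1},{"slide":[0,0,0],"dr":[0,0,0],"hand":1},{"slide":[0,0,0],"dr":[0,0,0],"hand":1},{"slide":[0,0,0],"dr":[0,0,0],"hand":1},{"slide":[0,0,0],"dr":[0,0,0],"hand":1},{"slide":[0,0,0],"dr":[0,0,0],"hand":1},{"slide":[0,0,0],"dr":[0,0,0],"hand":1},{"slide":[0,0,0],"dr":[0,0,0],"hand":1},{"slide":[0,0,0],"dr":[0,0,0],"hand":1},{"slide":[0,0,0],"dr":[0,0,0],"hand":1},{"slide":[0,0,0],"dr":[0,0,0],"hand":1},{"slide":[0,0,0],"dr":[0,0,0],"hand":1},{"slide":[0,0,0],"dr":[0,0,0],"hand":1}]'; python3 -c "
from plant import robot;print(robot.sense()['joints'])"
```

```text
clock: 18.55
position: [513.3, -31.9, 225.3]
orientation: [180.0, -0.0, -128.3]
ft_force: [-0.0, 0.1, -2.0]
width: 46.7
grasp_force: 53.1
clock: 20.15
position: [513.3, -31.7, 225.4]
orientation: [180.0, -0.0, -128.2]
ft_force: [-0.9, 0.5, -4.0]
width: 46.6
grasp_force: 53.1
[ 51.51111075  26.2114448  -68.33600495 107.29388345  26.92249803
  65.01866897 115.11989112]
```

```bash
python3 -m jog '[{"slide":[0,0.03,0.1],"dr":[0,0,-0.1],"hand":1},{"slide":[0.02,0.08,0.1],"dr":[0,0,-0.25],"hand":1},{"slide":[0.05,0.15,0],"dr":[0,0,-0.26],"hand":1},{"slide":[0.05,0.15,0],"dr":[0,0,-0.26],"hand":1},{"slide":[0.05,0.15,0],"dr":[0,0,-0.26],"hand":1},{"slide":[0.05,0.15,0],"dr":[0,0,-0.26],"hand":1},{"slide":[0.05,0.15,0],"dr":[0,0,-0.26],"hand":1},{"slide":[0.05,0.15,0],"dr":[0,0,-0.26],"hand":1},{"slide":[0.05,0.15,0],"dr":[0,0,-0.26],"hand":1},{"slide":[0.05,0.15,0],"dr":[0,0,-0.26],"hand":1},{"slide":[0.05,0.15,0],"dr":[0,0,-0.26],"hand":1},{"slide":[0.05,0.15,0],"dr":[0,0,-0.26],"hand":1},{"slide":[0.05,0.1,0],"dr":[0,0,-0.26],"hand":1},{"slide":[0.015,0.04,0],"dr":[0,0,0],"hand":1},{"slide":[0,0,0],"dr":[0,0,0],"hand":1},{"slide":[0,0,0],"dr":[0,0,0],"hand":1}]'; python3 -c "
from plant import robot;print(robot.sense()['joints'])"
```

```text
clock: 21.75
position: [600.8, 229.8, 255.0]
orientation: [-179.9, -0.0, 139.9]
ft_force: [0.1, 0.3, -3.3]
width: 46.9
grasp_force: 53.0
[  4.93545315  28.80962204 -43.08689847  89.01169012  20.47538974
  70.39505349   8.37205674]
```

```bash
python3 -m jog '[{"slide":[0,0.01,-0.2],"dr":[0,0,0],"hand":1},{"slide":[0,0,-0.2],"dr":[0,0,0],"hand":1},{"slide":[0,0,-0.2],"dr":[0,0,0],"hand":1},{"slide":[0,0,-0.17],"dr":[0,0,0],"hand":1},{"slide":[0,0,-0.1],"dr":[0,0,0],"hand":1},{"slide":[0,0,0],"dr":[0,0,0],"hand":1},{"slide":[0,0,0],"dr":[0,0,0],"hand":1}]'
python3 -m jog '[{"slide":[0,0,-0.015],"dr":[0,0,0],"hand":1},{"slide":[0,0,-0.015],"dr":[0,0,0],"hand":1},{"slide":[0,0,-0.01],"dr":[0,0,0],"hand":1},{"slide":[0,0,0],"dr":[0,0,0],"hand":1},{"slide":[0,0,0],"dr":[0,0,0],"hand":1}]'
```

```text
clock: 22.45
position: [601.7, 232.2, 125.8]
orientation: [179.9, 0.0, 139.9]
ft_force: [0.5, -0.3, -3.0]
width: 47.0
grasp_force: 53.0
clock: 22.95
position: [601.0, 232.4, 119.0]
orientation: [180.0, 0.0, 139.9]
ft_force: [-0.4, 0.4, -2.8]
width: 46.6
grasp_force: 53.0
```

```bash
python3 -m jog '[{"slide":[0,0,-0.013],"dr":[0,0,0],"hand":1},{"slide":[0,0,-0.013],"dr":[0,0,0],"hand":1},{"slide":[0,0,0],"dr":[0,0,0],"hand":1},{"slide":[0,0,0],"dr":[0,0,0],"hand":1}]'; python3 -m jog '[{"slide":[0,0,-0.01],"dr":[0,0,0],"hand":1},{"slide":[0,0,0],"dr":[0,0,0],"hand":1},{"slide":[0,0,0],"dr":[0,0,0],"hand":1}]'
```

```text
clock: 23.35
position: [601.0, 232.3, 114.8]
orientation: [-180.0, -0.0, 139.9]
ft_force: [0.4, 0.2, -3.2]
width: 46.9
grasp_force: 53.0
clock: 23.65
position: [601.0, 232.3, 113.5]
orientation: [-180.0, -0.0, 139.9]
ft_force: [-0.5, -0.4, -3.6]
width: 46.7
grasp_force: 53.3
```

```bash
python3 -m jog '[{"slide":[0,0,-0.01],"dr":[0,0,0],"hand":1},{"slide":[0,0,0],"dr":[0,0,0],"hand":1},{"slide":[0,0,0],"dr":[0,0,0],"hand":1}]'; python3 -m jog '[{"slide":[0,0,-0.008],"dr":[0,0,0],"hand":1},{"slide":[0,0,0],"dr":[0,0,0],"hand":1},{"slide":[0,0,0],"dr":[0,0,0],"hand":1}]'
```

```text
clock: 23.95
position: [601.2, 232.3, 113.3]
orientation: [180.0, 0.1, 139.9]
ft_force: [-2.5, -3.3, 5.9]
width: 46.8
grasp_force: 53.8
clock: 24.25
position: [601.3, 232.2, 113.2]
orientation: [-180.0, 0.1, 139.9]
ft_force: [-4.2, -3.2, 11.9]
width: 46.6
grasp_force: 54.6
```

```bash
python3 -m jog '[{"slide":[0,0,0.014],"dr":[0,0,0],"hand":1},{"slide":[0,0,0],"dr":[0,0,0],"hand":0.4},{"slide":[0,0,0],"dr":[0,0,0],"hand":0.25},{"slide":[0,0,0],"dr":[0,0,0],"hand":0.1},{"slide":[0,0,0],"dr":[0,0,0],"hand":0},{"slide":[0,0,0],"dr":[0,0,0],"hand":0},{"slide":[0,0,0.05],"dr":[0,0,0],"hand":0},{"slide":[0,0,0.2],"dr":[0,0,0],"hand":0},{"slide":[0,0,0.3],"dr":[0,0,0],"hand":0},{"slide":[0,0,0.3],"dr":[0,0,0],"hand":0},{"slide":[-0.1,-0.3,0.2],"dr":[0,0,0],"hand":0},{"slide":[-0.1,-0.3,0],"dr":[0,0,0],"hand":0},{"slide":[-0.1,-0.3,0],"dr":[0,0,0],"hand":0},{"slide":[-0.1,-0.3,0],"dr":[0,0,0],"hand":0},{"slide":[-0.1,-0.3,0],"dr":[0,0,0],"hand":0},{"slide":[0,0,0],"dr":[0,0,0],"hand":0},{"slide":[0,0,0],"dr":[0,0,0],"hand":0}]'
python3 - <<'E'
from h import *
snap('scene','s6'); a=cv2.imread('pics/s6.png'); cv2.imwrite('pics/s6_v.png',cv2.resize(a[60:340,60:433],(800,600),interpolation=cv2.INTER_CUBIC))
E
```

```text
clock: 25.95
position: [527.6, 11.0, 267.8]
orientation: [180.0, 0.1, 139.7]
ft_force: [0.8, 1.0, 0.5]
width: 85.2
grasp_force: 0.0
```

View pics/s6_v.png

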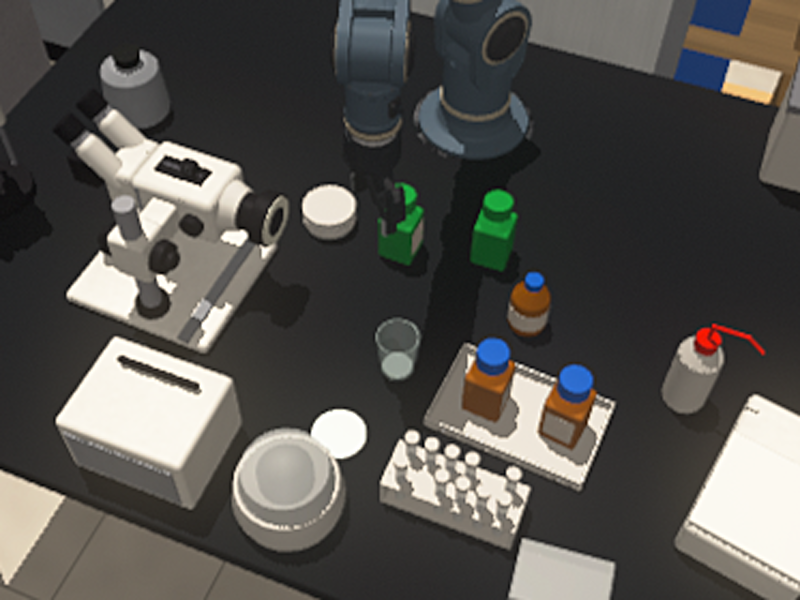

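The bottle stands upright in the free half of the tray at view px (488,380). Nothing else has moved, and the slide is at the front of its track.

```bash
python3 -c "
from plant import robot;print(robot.sign_off())"
```

```text
the job is handed in; nothing more can be done
None
```

I pushed the slide fully forward to its stop, held all four sides of the bottle at the focus for over a second each, in order, set it upright in the free half of the tray, and handed the job in at about 26 s.

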